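# Find the opened joint of a source housing with a feeler gauge

### The arm

A 6-joint arm with a two-finger parallel gripper is mounted at the origin on the work surface. World frame = base frame: x ahead of the robot, y to its left, z up, the work surface at z = 0. Lengths are in mm, angles in rad, forces in N, time in s.
With the tool pointing down it reaches from about 350 to 775 mm from the base axis. Payload 7.3 kg.
Tool frame: the origin (TCP) lies midway between the tips of the shut fingers; the grasp point (between the pads) lies 19 mm behind it; x points along the fingers, y is the direction in which the jaws open and shut, and the axes are right-handed (so a half turn about x gives the same grasp; the last joint's range is limited). The gripper opens to 92 mm and grips with 3 to 60 N. Pads are 19 mm wide; open, the fingers measure 130 mm over their backs; the gripper's body (75 mm by 190 mm) begins 47 mm behind the grasp point.
Start: joints at [-1.368, 0.342, 1.524, -0, 1.275, -0.146], TCP at [179.452, -493.398, 226.741] pointing down, gripper open.
Joint ranges: [-2.53, 2.53], [-0.77, 2.02], [0.04, 2.7], [-1, 4.14], [0.28, 2.66], [-3.11, 3.11]. Speed limits (rad/s): [2.57, 2.57, 3.14, 3.14, 3.14, 3.14].

### API

Orientations are given as [roll, pitch, yaw] about the fixed x, y, z axes, in that order (R = Rz(yaw) Ry(pitch) Rx(roll)).
In Python, from plant import bot gives the robot as it stands. The module is installed in compiled form; this text tells all that it offers.
- The arm moves only by the shell command python3 -m handwheel 'ROWS' [OPENING]. ROWS is JSON, a list that holds one entry, the list of rows, each a list of 4 numbers: the shift along the tool's x, y, z in cm, then the turn about the tool's x in rad. A call has 1 to 8 rows; each row shifts and turns the commanded pose from where the row before left it, along the tool's axes as they then stand; what a row does not reach is not made up. A row lasts 1/12 s, in which the tool goes at most 41.7 mm and 7.16 degrees, less where a joint would pass 70% of its speed; a pose out of reach is approached as far as the arm can. A call is refused whole if a number of a shift passes 4.17 or a number of a turn 0.125, either way. A call with a gripper value outside its range is refused whole. OPENING is the opening, from 0 (shut) to 1 (fully open), set as the call begins (- or left out, the last holds). The fingers move at their own pace and stop on an object; the grip force is fixed at half the most. Time passes only in rows, so rows that do not move let the fingers close. It gives the time, the measured TCP pose, the force and the opening at its end, in the units of the state.
- bot.get_obs(): the state, without advancing time (a new reading comes with each control period).
- bot.capture(name): name is "side" or "top"; returns (picture, depth): 480x640x3 uint8, red, green, blue; 480x640 float32, mm along the optical axis (not along the pixel's ray), 0 where there is no reading.
- bot.camera_model(name): a dict with "fx", "fy", "cx", "cy" (pixels), "position" and "rotation" of the camera in the world. Camera axes: x right, y down, z forward; pixel columns grow to the right and rows downward; lengths in mm; the calibration is good to about 2 mm. A picture is of the moment at which its call begins. camera_model takes no time and is no camera call.
- bot.close_job(): hands the job in, once; it reports no verdict.
Trained networks look in the newest picture that a camera, given by its name, has taken for a name from the list of things; names that differ only in an ending like _2 or _b are one class to them, and where a whole thing is asked for, a point or a joint stands for the part that bears it (a point fixed in the world has none). Each returns a list of dicts, best first, with "conf" (0 to 1); they miss things now and then, are a little off and sometimes report something else, mostly with a low value. They report only what shows in the picture. A call takes as long as a camera call. They do not tell look-alikes from the thing itself.
- bot.find_in(camera, label): "bbox" ([left, top, width, height] in pixels, round what is visible of it).
- bot.spot_point(camera, label): "point" ([column, row] in pixels: a listed point, or the origin of a listed thing).
The state is a dict: "time": time; "joint_positions": joint angles; "dq": joint speeds; "tau": joint torques, N m; "tool_pos": TCP position; "tcp_rot": TCP orientation; "contact_force": force on the tool from outside, world axes, zero at the start; "moment": the same for the moment, N m; "grip_width": finger opening in mm.
Only numpy, scipy, OpenCV 4.12 (cv2) and the standard library are available. Lean on these libraries where they do the work, as an engineer would, in place of code of your own. Each camera call takes 0.05 s, during which the arm holds its last target.

### The job

Take the feeler gauge from its stand by its handle and try its blade in the three joint gaps across the top of the source housing: two of them tighten a little way down and jam the blade, one has opened up and takes it all the way. Feel your way gently, backing off as soon as the blade jams (never press on it with more than about 20 N), and leave the gauge standing in the gap that takes it, fully home with its shoulder down on the housing top, and let go. Leave the jar, the brass fitting and the screwdriver where they are.

Things in the scene. Friction and masses are not known exactly. Their poses are not given: they have to be found in the camera images.
- gauge_handle (a point): centre of the feeler gauge's black handle, a block 34 (its x) by 16 (its y, the way to pinch it) by 50 mm tall (its z, up). This point is 25 mm above the handle's flat underside, the shoulder, from which a steel blade hangs 42 mm down: its lower edge is 67 mm below this point. At the start the gauge stands upright in its stand, shoulder on the stand's top. Mass about 0.125 kg
- blade: the gauge's steel blade, 24 x 4 x 42 mm (x, y, z), square-ended; origin at the middle of its lower edge, z up to the handle. It is sprung in the handle: pressed endwise it slides up into it by up to 20 mm against 1.2 N per mm (hard stop at 24 N) and springs back out, so depth reached = depth of the handle less the spring's give
- stand: fixed grey gauge stand, a block on a 70 x 60 mm foot, 58 mm tall, top 56 x 46 mm, slot along its x 30 mm long, 8 mm wide and 50 mm deep; origin under its centre. The gauge must be drawn up at least 45 mm to come clear
- housing: fixed source housing, a grey and aluminium block, 82 (x) by 146 (y) by 110 mm tall (z, up), with a flat rigid top and dark windows front and back, two black knobs on its front (-x); origin under its centre. Three gaps open to the top run along its x, side by side in y; each 70 mm long, 6 mm wide (blade: 4 mm) and 65 mm deep. Two narrow inside: see gap_b
- gap_a (a point): middle of the mouth of the gap at +y, level with the housing's top (110 mm up); axes as the housing's: x along the gap, y across it
- gap_b (a point): middle of the mouth of the centre gap, 38 mm from gap_a and gap_c; axes as the housing's. In two of the three gaps (which two changes every time, and the mouths look alike) the walls close to 2 mm at 12 mm below the mouth and stop the blade dead; in the third the blade goes down all its 42 mm until the shoulder rests on the top
- gap_c (a point): middle of the mouth of the gap at -y; axes as the housing's
- jar: loose amber glass jar with a white cap, 44 mm across, 65 mm tall; origin under its centre; leave alone
- fitting: loose round brass fitting, 32 mm across, 30 mm tall; origin under its centre; leave alone
- driver: loose screwdriver lying on the bench, 170 mm long along its x; leave alone
Mind the look-alikes: they are no part of the job. Of the things that look like the part that bears gauge_handle, the largest one is meant. Of the things like the housing, leave any that is blue; of the rest the larger one is meant.

How it is judged (in metres and radians):
On the way, in this order (a step that is already met when the one before it is completed fails the run):
1. the gauge is drawn up out of its stand (distance of gauge_handle from where it was at the start of the episode above 0.045 m), for 0.1 s.
2. its blade is more than 30 mm deep in one of the housing's gaps (x of blade in the frame of housing between -0.03 and 0.03 m and y of blade in the frame of housing between -0.042 and 0.042 m and z of blade in the frame of housing below 0.08 m), for 0.1 s.
At the end, for the whole second after the job is handed in: the gauge stands in the housing's gap that takes it, blade at least 38 mm down in the gap (shoulder within 4 mm of the housing top), within 0.1 rad of upright, at rest and let go (x of blade in the frame of housing between -0.03 and 0.03 m and y of blade in the frame of housing between -0.042 and 0.042 m and z of blade in the frame of housing below 0.072 m and angle between blade's own z axis and vertical below 0.1 rad and linear speed of blade below 0.02 m/s and contact force between the fingers and blade below 0.5 N); the robot touches nothing.
It fails at once if the blade is pressed or knocked with more than 25 N (contact force between blade and anything else above 25 N).
It fails at once if the jar is moved by more than 15 mm (distance of jar from where it was at the start of the episode above 0.015 m).
It fails at once if the fitting is moved by more than 15 mm (distance of fitting from where it was at the start of the episode above 0.015 m).
It fails at once if the driver is moved by more than 15 mm (distance of driver from where it was at the start of the episode above 0.015 m).
It also fails if it takes over 58 s, if anything falls off the work surface, if the arm or the gripper's body presses on something with over 40 N, if the wrist force passes 120 N, or if a joint passes its speed limit or range.

## Working session

There is one attempt and no reset: what is moved stays moved. The work goes in short steps, Python scripts to look and compute and a shell command to move; the robot and the scene stay as the last step left them, time stands still between calls to the robot, and variables do not carry over. Pictures are saved under pics/ and viewed, and the job is handed in when it is done.

```bash
mkdir -p pics
python3 - <<'E'
from plant import bot
import cv2
for n in("side","top"):
    p,d=bot.capture(n); cv2.imwrite(f"pics/{n}0.png",p[:,:,::-1]); 
    m=bot.camera_model(n); print(n,m)
    for l in("gauge_handle","housing","stand","gap_b","jar","fitting","driver"):
        print(l,[(x["bbox"],round(x["conf"],2)) for x in bot.find_in(n,l)][:4] if l!="gap_b" else "",[(x["point"],round(x["conf"],2)) for x in bot.spot_point(n,l)][:4])
print(bot.get_obs())
E
```

```text
side {'fx': 435.89258980027114, 'fy': 435.89258980027114, 'cx': 317.9696904116176, 'cy': 237.91525157819322, 'position': array([367.170729  , 790.39859954, 482.3303989 ]), 'rotation': array([-2.06476323,  0.01375758, -2.86410911])}
gauge_handle [([366.5, 317.0, 22.2, 38.6], 0.87), ([402.2, 280.8, 21.0, 38.7], 0.74), ([347.8, 261.7, 21.1, 32.5], 0.68)] [([356.9, 277.4], 0.82), ([412.1, 292.2], 0.68), ([379.4, 331.2], 0.59)]
housing [([397.7, 176.2, 71.5, 69.6], 0.91), ([333.3, 170.0, 57.7, 66.0], 0.86), ([272.4, 184.4, 39.7, 43.7], 0.79)] [([427.9, 231.4], 0.97), ([360.1, 219.9], 0.83), ([290.9, 217.8], 0.66)]
stand [([336.0, 281.9, 38.6, 48.5], 0.66)] [([359.7, 316.6], 0.58), ([360.5, 220.7], 0.35)]
gap_b  [([369.3, 175.4], 0.97), ([443.4, 182.4], 0.97), ([287.1, 194.1], 0.92), ([362.6, 175.7], 0.74)]
jar [([212.8, 240.7, 23.2, 36.0], 0.62)] [([226.6, 273.1], 0.71)]
fitting [([402.2, 274.0, 10.3, 17.6], 0.64)] [([408.6, 291.5], 0.7)]
driver [([332.8, 165.2, 57.7, 70.5], 0.18)] [([305.0, 435.2], 0.73), ([357.8, 313.8], 0.43)]
top {'fx': 485.7593894376139, 'fy': 485.7593894376139, 'cx'
[... 937 characters left out ...]
176.5, 276.6], 0.6), ([461.2, 248.5], 0.41)]
{'time': 1.4, 'joint_positions': array([-1.36798224e+00,  3.42014657e-01,  1.52413621e+00, -2.07811258e-05,
        1.27540909e+00, -1.46039650e-01]), 'dq': array([-0.00172904,  0.00120008, -0.00216021, -0.00067773,  0.00125763,
       -0.00130685]), 'tau': array([ 3.41998621e-04, -4.31133199e+01, -2.44474465e+01,  7.18406984e-02,
        4.83465451e-02,  9.64961551e-07]), 'tool_pos': array([ 179.45092395, -493.37668652,  226.7202352 ]), 'tcp_rot': array([ 0.87851308,  1.57075806, -1.91421979]), 'contact_force': array([ 0.24761449, -0.04673508,  0.15715133]), 'moment': array([-0.00983819, -0.01036298,  0.00355878]), 'grip_width': 91.5585187439557}
```

View pics/side0.png

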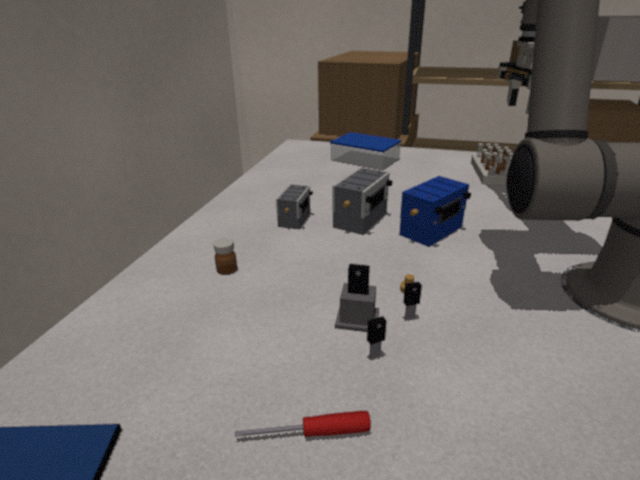

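View pics/top0.png

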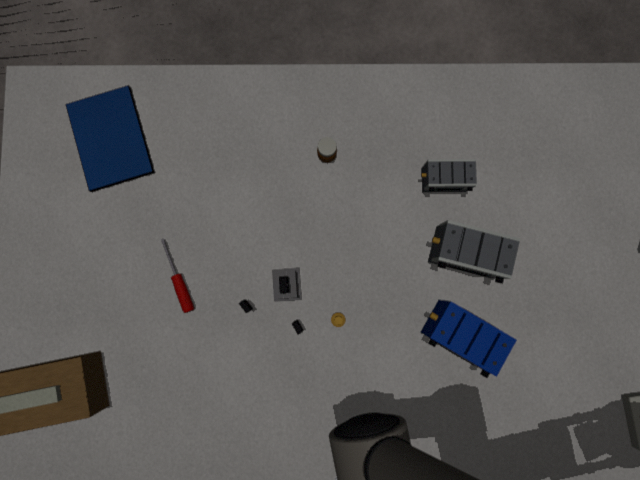

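Run:
```python
import cv2
a=cv2.imread("pics/top0.png"); b=cv2.imread("pics/side0.png")
cv2.imwrite("pics/tc1.png",cv2.resize(a[140:390,400:540],None,fx=4,fy=4,interpolation=2)[:,:][0:1000:1] if 0 else cv2.resize(a[140:390,390:540],(360*1,600),interpolation=2))
cv2.imwrite("pics/tc2.png",cv2.resize(a[250:350,220:370],(800,533),interpolation=2))
cv2.imwrite("pics/sc1.png",cv2.resize(b[150:380,250:480],(600,600),interpolation=2))
```

```text
(no output)
```

View crops.

The side picture shows three black handles. One is in the stand at (358,278), with smaller ones at (412,292) and (376,330). It also shows three housings: grey (360,200), small grey (294,205) and blue (434,210). In the top picture the handles are at (285,284), (246,306) and (297,326), and the housings at (478,250), (450,177) and blue (468,338). I choose the largest handle, the one in the stand, and the larger grey housing. Next I'll check both in crops and measure them.

View pics/tc2.png

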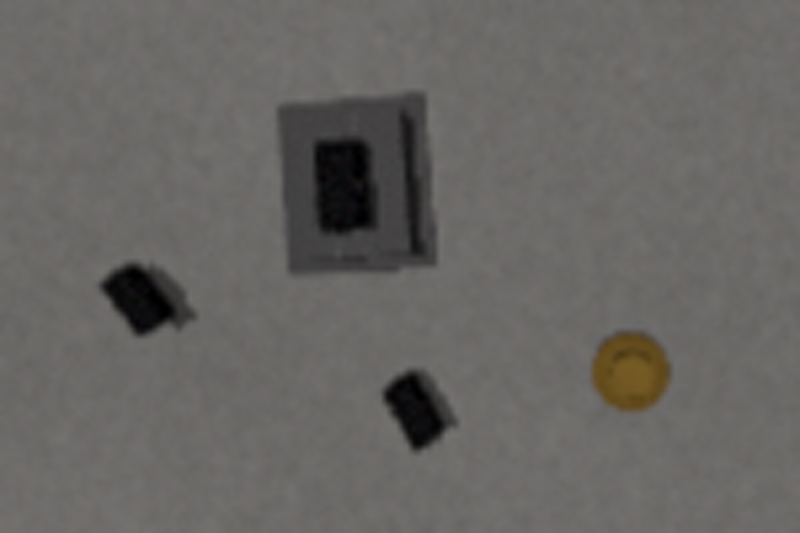

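View pics/tc1.png

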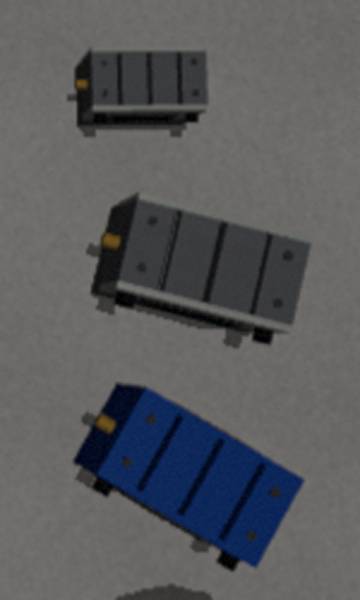

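View pics/sc1.png

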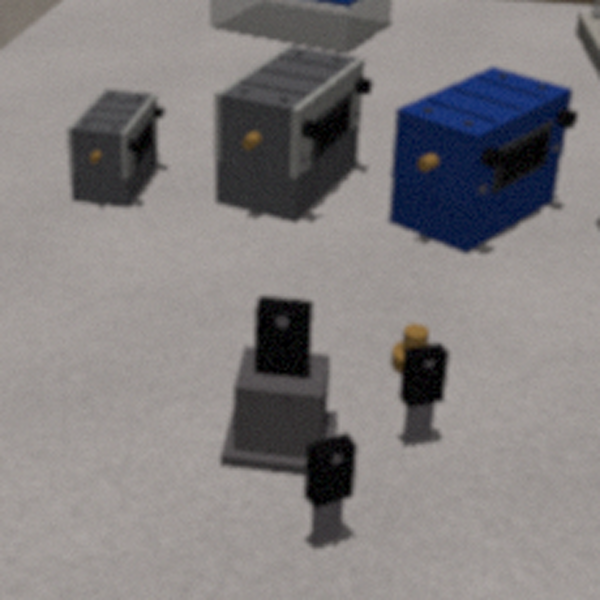

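```bash
cat > h.py <<'E'
from plant import bot
import numpy as np, cv2
from scipy.spatial.transform import Rotation as Ro
def cam(n):
    m=bot.camera_model(n); return m, Ro.from_euler("xyz",m["rotation"]).as_matrix()
def cloud(n):
    p,d=bot.capture(n); m,R=cam(n)
    v,u=np.mgrid[0:480,0:640]
    P=np.stack([(u-m["cx"])/m["fx"]*d,(v-m["cy"])/m["fy"]*d,d],-1)@R.T+m["position"]
    P[d<=0]=np.nan
    return p,d,P
def topix(n,X):
    m,R=cam(n); c=(np.asarray(X,float)-m["position"])@R
    return np.array([c[...,0]/c[...,2]*m["fx"]+m["cx"],c[...,1]/c[...,2]*m["fy"]+m["cy"]]).T
def atz(n,uv,z):
    m,R=cam(n); r=R@np.array([(uv[0]-m["cx"])/m["fx"],(uv[1]-m["cy"])/m["fy"],1]); 
    return m["position"]+r*(z-m["position"][2])/r[2]
def rect(P,mask):
    Q=P[mask][:,:2].astype(np.float32); return cv2.minAreaRect(Q), np.median(P[mask][:,2]), mask.sum()
E
python3 - <<'E'
from h import *
for n in("top","side"):
    p,d,P=cloud(n); np.save(f"P{n}.npy",P)
    x,y,z=P[...,0],P[...,1],P[...,2]
    print(n,"table",np.nanmedian(z[300:,50:250]))
    uv={"top":[(285,284),(246,306),(297,326),(478,250),(450,177),(327,148)],"side":[(358,272),(412,285),(376,325),(362,180),(225,243),(408,278)]}[n]
    for a,b in uv: print((a,b),P[b,a].round(1))
P=np.load("Ptop.npy")
for c,(zl,zh),r in(((285,284),(85,140),30),((285,284),(48,70),45),((478,250),(100,125),60),((450,177),(40,100),50)):
    sub=np.zeros((480,640),bool); sub[c[1]-r:c[1]+r,c[0]-r:c[0]+r]=1
    m=sub&(P[...,2]>zl)&(P[...,2]<zh)
    if m.sum()>3: print(c,rect(P,m),np.percentile(P[m][:,2],[5,50,95]))
E
```

```text
top table 1.6294247395073853
(285, 284) [474.6 196.  109. ]
(246, 306) [429.4 278.6  69.4]
(297, 326) [389.7 173.7  76.2]
(478, 250) [ 542.4 -190.    93.8]
(450, 177) [ 694.9 -142.2   76.2]
(327, 148) [760.1 112.3  64.3]
side table 1.4106190934495828
(358, 272) [471.8 208.2 102.5]
(412, 285) [386.6 179.9  73.5]
(376, 325) [428.  288.8  68.3]
(362, 180) [ 538.8 -174.7  111.8]
(225, 243) [758.3 113.2  65. ]
(408, 278) [397.8  96.9  32.1]
(285, 284) (((474.62640380859375, 199.94482421875), (32.596126556396484, 15.587265014648438), 4.721944332122803), np.float64(108.55003117220735), np.int64(151)) [ 95.73809294 108.55003117 111.40201526]
(285, 284) (((436.4930419921875, 231.08135986328125), (122.46785736083984, 118.5411376953125), 7.177865028381348), np.float64(59.200212403022704), np.int64(500)) [55.05868503 59.2002124  64.95846774]
(478, 250) (((500.5609130859375, -175.41929626464844), (147.5926971435547, 173.58799743652344), 75.32598876953125), np.float64(110.73271192507855), np.int64(3148)) [105.17905973 110.73271193 113.66314287]
(450, 177) (((663.263916015625, -143.05374145507812), (143.32200622558594, 110.68782043457031), 1.3632498979568481), np.float64(74.69722486675045), np.int64(1622)) [53.46537677 74.69722487 78.36865018]
```

Run:
```python
from h import *
P=np.load("Ptop.npy"); im=cv2.imread("pics/top0.png")
# ortho rectify plane z
def ortho(n,im,z,c,half,s=4):
    N=int(2*half*s); w=np.array([[c[0]+half,c[1]+half,z],[c[0]+half,c[1]-half,z],[c[0]-half,c[1]-half,z],[c[0]-half,c[1]+half,z]])
    H=cv2.getPerspectiveTransform(topix(n,w).astype(np.float32),np.float32([[0,0],[N,0],[N,N],[0,N]]))
    return cv2.warpPerspective(im,H,(N,N),flags=cv2.INTER_CUBIC)
# housing rect from depth
sub=np.zeros((480,640),bool); sub[212:295,420:530]=1
m=(sub&(np.abs(P[...,2]-111)<8)).astype(np.uint8)
k,l,st,ce=cv2.connectedComponentsWithStats(m,connectivity=4)
i=1+np.argmax(st[1:,4]); r,zz,nn=rect(P,l==i); print("housing",r,zz,nn)
c=r[0]
o=ortho("top",im,110,c,90,3); cv2.imwrite("pics/orth_h.png",cv2.convertScaleAbs(o,alpha=1.8))
o=ortho("side",cv2.imread("pics/side0.png"),110,c,90,3); cv2.imwrite("pics/orth_hs.png",cv2.convertScaleAbs(o,alpha=1.3))
print(c)
o=ortho("top",im,58,(475,200),50,6); cv2.imwrite("pics/orth_s.png",cv2.convertScaleAbs(o,alpha=2))
o=ortho("top",im,108,(475,200),50,6); cv2.imwrite("pics/orth_g.png",cv2.convertScaleAbs(o,alpha=2))
```

```text
housing ((544.4451904296875, -186.89031982421875), (147.69961547851562, 82.5043716430664), 75.1674575805664) 110.80242964654923 2948
(544.4451904296875, -186.89031982421875)
```

View pics/orth_h.png

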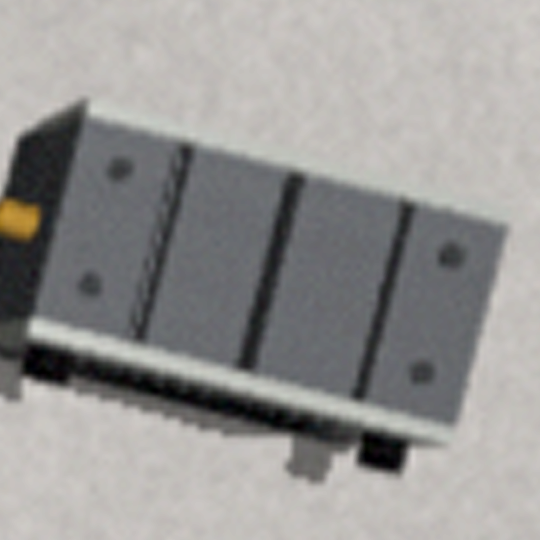

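View pics/orth_hs.png

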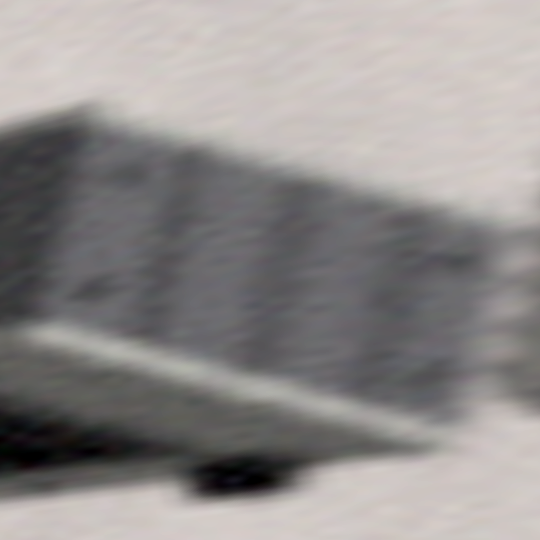

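View pics/orth_g.png

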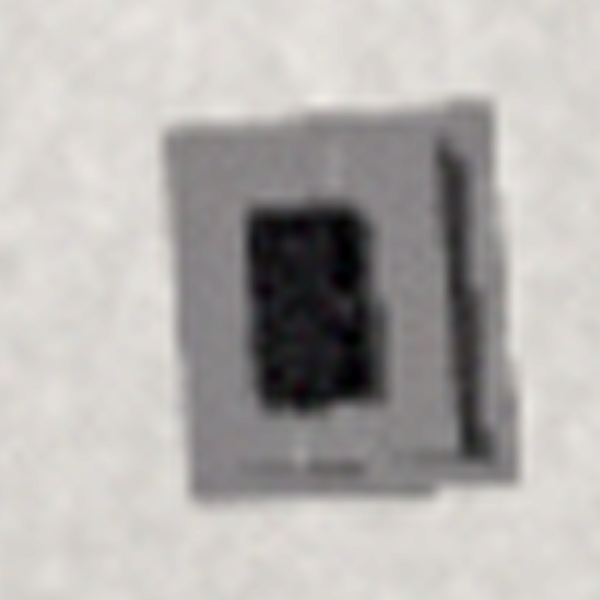

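```bash
cat >> h.py <<'E'
def tri(us,ut):
    A=[];b=[]
    for n,u in(("side",us),("top",ut)):
        m,R=cam(n); r=R@np.array([(u[0]-m["cx"])/m["fx"],(u[1]-m["cy"])/m["fy"],1]); r/=np.linalg.norm(r)
        M=np.eye(3)-np.outer(r,r); A.append(M); b.append(M@m["position"])
    x=np.linalg.lstsq(np.vstack(A),np.hstack(b),rcond=None)[0]; return x
def go(t,yaw_y):  # target tcp, desired world yaw (deg) of the tool y axis; prints tool shift cm + turn
    o=bot.get_obs(); R=Ro.from_euler("xyz",o["tcp_rot"]).as_matrix()
    d=(np.array(t)-o["tool_pos"])@R/10
    cur=np.arctan2(R[1,1],R[0,1]); e=(np.deg2rad(yaw_y)-cur+np.pi/2)%np.pi-np.pi/2
    print("t",round(o["time"],2),"pos",o["tool_pos"].round(1),"yaw_y",np.degrees(cur).round(2),"shift cm",d.round(2),"turn",(-e).round(3),"F",o["contact_force"].round(1),"w",round(o["grip_width"],1)); print(R.round(3)[:2,1:])
E
python3 - <<'E'
from h import *
print("handle tri",tri((356.9,277.4),(284.9,284.2)))
print("stand",tri((359.7,316.6),(284.5,284.9)))
print("housing",tri((360.1,219.9),(466,249)),"gapb",tri((369.3,175.4),(460.1,244.7)), atz("top",(460.1,244.7),110))
print("jar",tri((226.6,273.1),(327.6,156.8)),"fit",tri((408.6,291.5),(338.8,319.8)))
# dark handle in top & side image: model fit
import scipy.optimize as so
ims={n:cv2.GaussianBlur(cv2.imread(f"pics/{n}0.png"),(0,0),.7).astype(float).sum(2) for n in("top","side")}
def hull(n,c,yaw,sz):
    R=Ro.from_euler("z",yaw).as_matrix(); pts=np.array([[a,b,e] for a in(-.5,.5) for b in(-.5,.5) for e in(-.5,.5)])*sz@R.T+c
    return cv2.convexHull((topix(n,pts)).astype(np.float32))
def cost(n,p,z=83.):
    h=hull(n,np.array([p[0],p[1],z]),p[2],np.array([34,16,50.]))
    im=ims[n]; q=(h.reshape(-1,2)*16).round().astype(np.int32)
    M=np.zeros(im.shape,np.uint8); cv2.fillPoly(M,[((h*8+4)*2).round().astype(np.int32)],255,cv2.LINE_AA,4) 
    M=M/255.; u0,v0=h.reshape(-1,2).mean(0).astype(int); s=(slice(v0-28,v0+28),slice(u0-22,u0+22))
    dark=(im[s]<np.median(im[s])*.32).astype(float)
    return np.abs(M[s]-dark).sum()
for ns in(("top",),("side",),("top","side")):
    r=so.differential_evolution(lambda p:sum(cost(n,p) for n in ns),[(462,488),(188,212),(-.1,.25)],seed=1,maxiter=60,popsize=20)
    print(ns,r.x.round(3),r.fun)
# gap line b, a, c fits: min intensity per row in ortho
E
```

```text
handle tri [474.51329051 198.10121631  85.27778568]
stand [469.2594418  204.16529184  10.29709132]
housing [ 547.09590124 -195.6135146    -4.06044151] gapb [ 533.83894882 -145.01930074  135.28390289] [ 551.97024166 -149.87706824  110.        ]
jar [762.09762735 111.1345432   -8.35601817] fit [395.03576907  86.33066092  -5.02158247]
('top',) [4.74746e+02 2.00560e+02 2.00000e-02] 55.937254901960785
('side',) [4.73742e+02 1.96264e+02 1.67000e-01] 147.37254901960785Traceback (most recent call last):
  File "<stdin>", line 20, in <module>
    return fun(*args, **kwargs)
    ret = solver.solve()
    next(self)
    ~~~~^^^^^^
    energy = self.func(parameters)
    return self.f(x, *self.args)
           ~~~~~~^^^^^^^^^^^^^^^
  File "<stdin>", line 20, in <lambda>
  File "<stdin>", line 20, in <genexpr>
  File "<stdin>", line 13, in cost
  File "<stdin>", line 11, in hull
  File "h.py", line 13, in topix
    m,R=cam(n); c=(np.asarray(X,float)-m["position"])@R
        ~~~^^^
  File "h.py", line 5, in cam
    m=bot.camera_model(n); return m, Ro.from_euler("xyz",m["rotation"]).as_matrix()
ValueError: time passes only in moves, steps and waits
```

Run:
```python
from h import *
from h import go
# housing model fit: rectified gap lines from top
im=cv2.imread("pics/top0.png").astype(np.float32).sum(2); g=im
c=np.array([544.4,-186.9]); 
from scipy.ndimage import map_coordinates
import scipy.optimize as so
def samp(pts):
    w=np.c_[pts,np.full(len(pts),110.)]; uv=topix("top",w); return map_coordinates(g,[uv[:,1],uv[:,0]],order=1)
s=np.linspace(-28,28,57)
def prof(off,yaw):
    ex=np.array([np.cos(yaw),np.sin(yaw)]); ey=np.array([-ex[1],ex[0]])
    return samp(c+s[:,None]*ex+off*ey).mean()
for name,o0 in(("a",38),("b",0),("c",-38)):
    r=so.brute(lambda p:prof(*p),[slice(o0-12,o0+12,.25),slice(-.32,-.18,.005)],finish=None)
    yaw=r[1]; ey=np.array([-np.sin(yaw),np.cos(yaw)])
    offs=np.arange(r[0]-8,r[0]+8,.5); pr=[prof(o,yaw) for o in offs]
    print(name,r,np.degrees(yaw),(c+r[0]*ey).round(1)); print(np.round(pr).astype(int))
go((474.5,199.5,71),94.5)
```

```text
a [36.5   -0.255] -14.610423775835992 [ 553.6 -151.6]
[181 181 182 182 183 183 183 182 180 176 169 157 142 125 109  98  95  99
 110 123 134 140 141 142 145 152 160 168 174 178 180 181]Traceback (most recent call last):
  File "<stdin>", line 15, in <module>
    Jout = np.array(list(mapper(wrapped_func, grid)))
                    ~~~~^^^^^^^^^^^^^^^^^^^^^^^^^^^^
    return self.f(np.asarray(x).flatten(), *self.args)
           ~~~~~~^^^^^^^^^^^^^^^^^^^^^^^^^^^^^^^^^^^^^
  File "<stdin>", line 15, in <lambda>
  File "<stdin>", line 13, in prof
  File "<stdin>", line 9, in samp
  File "h.py", line 13, in topix
    m,R=cam(n); c=(np.asarray(X,float)-m["position"])@R
        ~~~^^^
  File "h.py", line 5, in cam
    m=bot.camera_model(n); return m, Ro.from_euler("xyz",m["rotation"]).as_matrix()
ValueError: time passes only in moves, steps and waits
```

```bash
python3 - <<'E'
s=open("h.py").read()
s=s.replace('''def cam(n):
    m=bot.camera_model(n);''','''_c={}
def cam(n):
    if n not in _c: _c[n]=bot.camera_model(n)
    m=_c[n];''')
open("h.py","w").write(s)
E
python3 - <<'E'
from h import *
go((474.5,199.5,226.7),94)
im=cv2.imread("pics/top0.png").astype(np.float32).sum(2)
c=np.array([544.4,-186.9]); 
from scipy.ndimage import map_coordinates
import scipy.optimize as so
def samp(pts):
    uv=topix("top",np.c_[pts,np.full(len(pts),110.)]); return map_coordinates(im,[uv[:,1],uv[:,0]],order=1)
s=np.linspace(-28,28,57)
def prof(off,yaw):
    ex=np.array([np.cos(yaw),np.sin(yaw)]); return samp(c+s[:,None]*ex+off*np.array([-ex[1],ex[0]])).mean()
for name,o0 in(("a",38),("b",0),("c",-38)):
    r=so.brute(lambda p:prof(*p),[slice(o0-8,o0+8,.25),slice(-.32,-.18,.005)],finish=None)
    yaw=r[1]; ey=np.array([-np.sin(yaw),np.cos(yaw)])
    offs=np.arange(o0-8,o0+8.1,.5); pr=[prof(o,-.25) for o in offs]
    print(name,r,np.degrees(yaw),(c+r[0]*ey).round(1)); print(np.round(pr).astype(int))
E
```

```text
t 1.5 pos [ 179.4 -493.4  226.7] yaw_y -70.02 shift cm [ -0.   -55.04 -51.41] turn 0.279 F [-0.7  0.7 -0.6] w 92.0
[[ 0.342 -0.94 ]
 [-0.94  -0.342]]
a [36.5   -0.255] -14.610423775835992 [ 553.6 -151.6]
[182 183 183 183 182 180 176 169 157 142 125 109  99  95  99 109 123 134
 140 141 142 145 152 160 168 174 178 180 181 182 182 182 182]
b [ 0.   -0.25] -14.32394487827058 [ 544.4 -186.9]
[181 181 181 181 181 179 175 168 157 141 124 106  91  79  71  65  62  63
  69  79  94 113 132 149 162 171 176 179 181 182 182 182 182]
c [-39.     -0.255] -14.610423775835992 [ 534.6 -224.6]
[178 178 179 179 179 177 173 166 153 136 118 101  88  80  77  82  93 110
 130 148 161 170 175 177 179 179 179 179 179 179 179 179 178]
```

```bash
python3 -m handwheel '[[[0,-1.42,-3.18,0],[0,-1.42,-3.18,0],[0,-1.42,-3.18,0],[0,-1.42,-3.18,0],[0,-1.42,-3.18,0],[0,-1.42,-3.18,0],[0,-1.42,-3.18,0],[0,-1.42,-3.18,0]]]' 1
python3 -m handwheel '[[[0,-1.42,-3.18,0],[0,-1.42,-3.18,0],[0,-1.42,-3.18,0],[0,-1.42,-3.18,0],[0,-3.5,0,0],[0,-3.5,0,0],[0,-3.5,0,0],[0,-3.5,0,0]]]' 
python3 -c "
from h import *
go((474.5,200,226.7),94)"
```

```text
time: 2.17
tool_pos: [380.7, -298.4, 226.9]
tcp_rot: [1.832, 1.57, -0.961]
contact_force: [0.2, -0.9, 0.5]
grip_width: 91.6
time: 2.83
tool_pos: [431.3, -69.8, 226.5]
tcp_rot: [-0.611, 1.57, 2.879]
contact_force: [0.9, 1.2, 0.3]
grip_width: 91.7
t 2.83 pos [431.3 -69.8 226.5] yaw_y -70.02 shift cm [-2.000e-02 -2.388e+01 -1.328e+01] turn 0.279 F [0.9 1.2 0.3] w 91.7
[[ 0.342 -0.94 ]
 [-0.94  -0.342]]
```

```bash
python3 -m handwheel '[[[0,-2.98,-1.66,0],[0,-2.98,-1.66,0],[0,-2.98,-1.66,0],[0,-2.98,-1.66,0],[0,-2.98,-1.66,0],[0,-2.98,-1.66,0],[0,-2.98,-1.66,0],[0,-2.98,-1.66,0]]]' 
python3 -m handwheel '[[[0,0,0,0.07],[0,0,0,0.07],[0,0,0,0.07],[0,0,0,0.069],[2,0,0,0],[2,0,0,0],[2,0,0,0],[0,0,0,0]]]'
python3 - <<'E'
from h import *
go((474.5,200,71),94)
for n in("side","top"):
    p,d=bot.capture(n); cv2.imwrite(f"pics/{n}1.png",p[:,:,::-1])
    q=topix(n,[[474.5,200,83]])[0]; 
    u,v=int(q[0]),int(q[1]); cv2.imwrite(f"pics/{n}1c.png",cv2.resize(p[max(v-90,0):v+60,u-80:u+80,::-1],None,fx=4,fy=4,interpolation=2))
E
```

```text
time: 3.5
tool_pos: [475.3, 200.0, 226.8]
tcp_rot: [2.612, 1.57, -0.181]
contact_force: [0.4, 0.0, 0.5]
grip_width: 92.2
time: 4.17
tool_pos: [473.1, 197.6, 163.3]
tcp_rot: [0.189, 1.564, -2.883]
contact_force: [-0.7, 0.5, 0.1]
grip_width: 91.6
t 4.17 pos [473.1 197.6 163.3] yaw_y -86.0 shift cm [ 9.23 -0.24 -0.21] turn -0.0 F [-0.7  0.5  0.1] w 91.6
[[ 0.07  -0.998]
 [-0.998 -0.07 ]]
```

View pics/side1c.png

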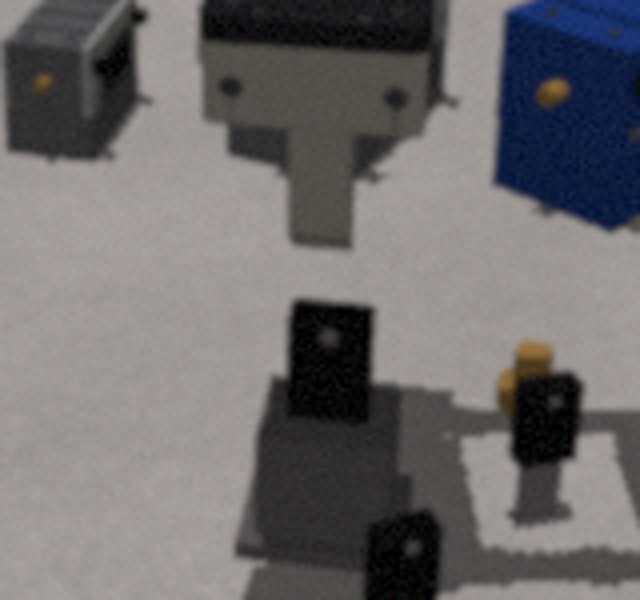

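View pics/top1c.png

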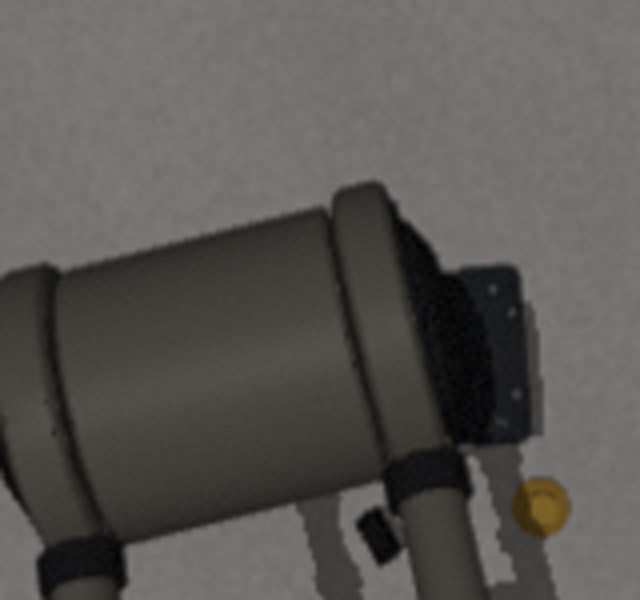

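```bash
python3 -m handwheel '[[[2,0,0,0],[2,0,0,0],[2,0,0,0],[2,0,0,0],[1,0,0,0],[0,0,0,0],[0,0,0,0],[0,0,0,0]]]' 
python3 -c "
from h import *
go((474.5,199.8,68),94)"
```

```text
time: 4.93
tool_pos: [476.4, 198.4, 78.2]
tcp_rot: [-2.989, 1.568, 0.223]
contact_force: [0.2, -0.2, -0.9]
grip_width: 91.6
t 4.93 pos [476.4 198.4  78.2] yaw_y -86.0 shift cm [ 1.02 -0.15  0.19] turn -0.0 F [ 0.2 -0.2 -0.9] w 91.6
[[ 0.07  -0.998]
 [-0.998 -0.07 ]]
```

```bash
python3 -m handwheel '[[[0.5,-0.15,0.1,0],[0.5,0,0.1,0],[0,0,0,0],[0,0,0,0],[0,0,0,0],[0,0,0,0],[0,0,0,0],[0,0,0,0]]]' 0.3
python3 -c "
from h import *
go((474.5,199.8,68),94)"
python3 -m handwheel '[[[0,0,0,0],[0,0,0,0],[0,0,0,0],[0,0,0,0]]]' 0.24
python3 - <<'E'
from h import *
for n in("side",):
    p,d=bot.capture(n); 
    q=topix(n,[[474.5,200,83]])[0]; 
    u,v=int(q[0]),int(q[1]); cv2.imwrite(f"pics/{n}2c.png",cv2.resize(p[max(v-60,0):v+60,u-60:u+60,::-1],None,fx=5,fy=5,interpolation=2))
E
```

```text
time: 5.6
tool_pos: [473.3, 199.5, 66.8]
tcp_rot: [2.838, 1.571, -0.234]
contact_force: [-0.3, -0.6, 0.8]
grip_width: 43.2
t 5.6 pos [473.3 199.5  66.8] yaw_y -86.0 shift cm [-0.12 -0.02 -0.12] turn -0.0 F [-0.3 -0.6  0.8] w 43.2
[[ 0.07  -0.998]
 [-0.998 -0.07 ]]
time: 5.93
tool_pos: [473.2, 199.5, 66.7]
tcp_rot: [2.209, 1.571, -0.863]
contact_force: [-0.2, 0.3, 0.2]
grip_width: 22.8
```

View pics/side2c.png

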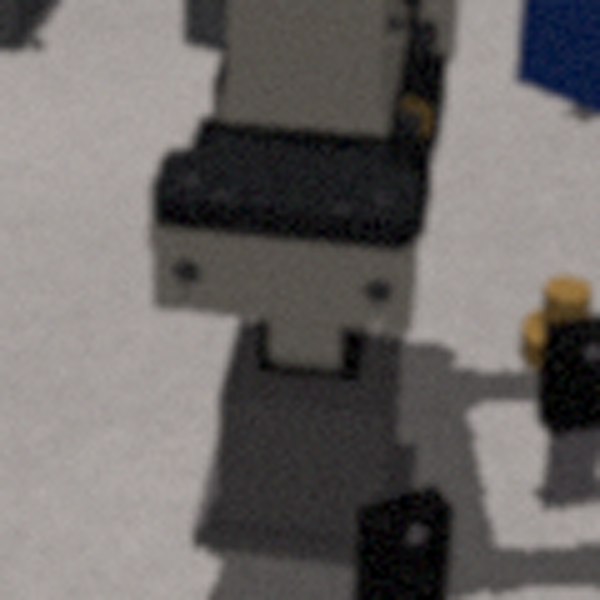

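The side crop shows the near finger over the handle at about (308,345), with black showing evenly on both sides. There is no force at 23 mm opening, so I'll close in small steps.

```bash
python3 -m handwheel '[[[0,0,0,0],[0,0,0,0]]]' 0.21; python3 -m handwheel '[[[0,0,0,0],[0,0,0,0]]]' 0.19
python3 -m handwheel '[[[0,0,0,0],[0,0,0,0]]]' 0.18
```

```text
time: 6.15
tool_pos: [473.2, 199.5, 66.7]
tcp_rot: [1.281, 1.571, -1.791]
contact_force: [0.3, -0.3, 1.0]
grip_width: 19.5
time: 6.32
tool_pos: [473.3, 199.6, 66.7]
tcp_rot: [-2.452, 1.571, 0.759]
contact_force: [-0.5, 1.6, -0.1]
grip_width: 18.1
time: 6.48
tool_pos: [473.3, 199.6, 66.7]
tcp_rot: [-2.546, 1.571, 0.665]
contact_force: [-0.6, 1.2, -0.4]
grip_width: 16.8
```

```bash
python3 -m handwheel '[[[0,0,0,0],[0,0,0,0]]]' 0.17; python3 -m handwheel '[[[0,0,0,0],[0,0,0,0],[0,0,0,0],[0,0,0,0],[0,0,0,0]]]' 0.0;python3 -m handwheel '[[[-0.3,0,0,0],[-0.3,0,0,0],[0,0,0,0],[0,0,0,0]]]'
```

```text
time: 6.65
tool_pos: [473.2, 199.6, 66.7]
tcp_rot: [-2.984, 1.571, 0.227]
contact_force: [0.3, 1.2, -0.7]
grip_width: 16.0
time: 7.07
tool_pos: [473.3, 199.5, 66.7]
tcp_rot: [2.835, 1.571, -0.237]
contact_force: [0.4, 0.0, 1.1]
grip_width: 15.7
time: 7.4
tool_pos: [473.3, 199.4, 72.9]
tcp_rot: [2.647, 1.57, -0.424]
contact_force: [-0.3, 0.3, -2.3]
grip_width: 15.8
```

```bash
python3 -m handwheel '[[[-1,0,0,0],[-1,0,0,0],[-1,0,0,0],[-1,0,0,0],[-2,0,0,0],[-2,0,0,0],[-2,0,0,0],[-2,0,0,0]]]';python3 -m handwheel '[[[-1,0,0,0],[0,0,0,0],[0,0,0,0],[0,0,0,0]]]'
python3 - <<'E'
from h import *
go((544.4,-186.9,198),-104.4)
for n in("side",):
    p,d=bot.capture(n); 
    q=topix(n,[[474.5,200,200]])[0]; 
    u,v=int(q[0]),int(q[1]); cv2.imwrite(f"pics/{n}3c.png",cv2.resize(p[max(v-60,0):v+80,u-70:u+70,::-1],None,fx=4,fy=4,interpolation=2))
E
```

```text
time: 8.07
tool_pos: [473.2, 199.5, 194.8]
tcp_rot: [-3.027, 1.57, 0.184]
contact_force: [0.8, 0.3, -1.2]
grip_width: 15.7
time: 8.4
tool_pos: [472.5, 199.4, 201.7]
tcp_rot: [0.228, 1.569, -2.844]
contact_force: [-0.8, -0.4, -1.0]
grip_width: 15.7
t 8.4 pos [472.5 199.4 201.7] yaw_y -86.0 shift cm [ 0.38 39.03 -4.48] turn 0.321 F [-0.8 -0.4 -1. ] w 15.7
[[ 0.07  -0.998]
 [-0.998 -0.07 ]]
```

View pics/side3c.png

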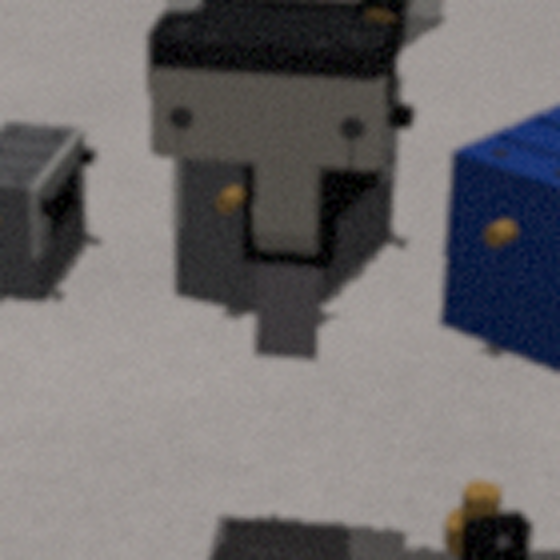

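```bash
python3 -m handwheel '[[[0,1.5,-0.17,0],[0,3,-0.34,0],[0,3,-0.34,0],[0,3.5,-0.4,0],[0,3.5,-0.4,0],[0,3.5,-0.4,0],[0,3.5,-0.4,0],[0,3.5,-0.4,0]]]';python3 -m handwheel '[[[0,3.5,-0.4,0],[0,3.5,-0.4,0],[0,3,-0.34,0],[0,3,-0.34,0],[0,1.5,-0.3,0],[0,0,0,0.08],[0,0,0,0.08],[0,0,0,0.08]]]';python3 -m handwheel '[[[0,0,0,0.081],[0,0,0,0],[0,0,0,0]]]'
python3 - <<'E'
from h import *
go((544.4,-187.1,168),-104.4)
E
```

```text
time: 9.12
tool_pos: [518.6, -49.5, 201.5]
tcp_rot: [-0.296, 1.569, 2.915]
contact_force: [2.1, 0.7, -1.5]
grip_width: 16.0
time: 9.78
tool_pos: [546.3, -191.6, 200.9]
tcp_rot: [-0.293, 1.568, 2.674]
contact_force: [-0.6, -0.1, -1.5]
grip_width: 16.1
time: 10.03
tool_pos: [546.6, -191.1, 201.6]
tcp_rot: [-0.18, 1.569, 2.713]
contact_force: [-0.4, -0.0, -1.6]
grip_width: 15.6
t 10.03 pos [ 546.6 -191.1  201.6] yaw_y -104.26 shift cm [ 3.36 -0.34  0.3 ] turn 0.003 F [-0.4 -0.  -1.6] w 15.6
[[-0.246 -0.969]
 [-0.969  0.246]]
```

```bash
python3 -m handwheel '[[[1,-0.17,0.1,0.003],[1,-0.17,0.1,0],[1,0,0.1,0],[0.4,0,0,0],[0,0,0,0],[0,0,0,0],[0,0,0,0]]]'
python3 - <<'E'
from h import *
go((544.4,-187.1,168),-104.4)
for n in("side",):
    p,d=bot.capture(n); 
    q=topix(n,[[544,-187,110]])[0]; 
    u,v=int(q[0]),int(q[1]); cv2.imwrite(f"pics/{n}4c.png",cv2.resize(p[max(v-40,0):v+40,u-50:u+50,::-1],None,fx=7,fy=7,interpolation=2))
E
```

```text
time: 10.62
tool_pos: [545.2, -187.4, 169.0]
tcp_rot: [2.792, 1.57, -0.604]
contact_force: [0.0, 0.1, -1.3]
grip_width: 16.0
t 10.62 pos [ 545.2 -187.4  169. ] yaw_y -104.55 shift cm [ 0.1  -0.01  0.08] turn -0.003 F [ 0.   0.1 -1.3] w 16.0
[[-0.251 -0.968]
 [-0.968  0.251]]
```

View pics/side4c.png

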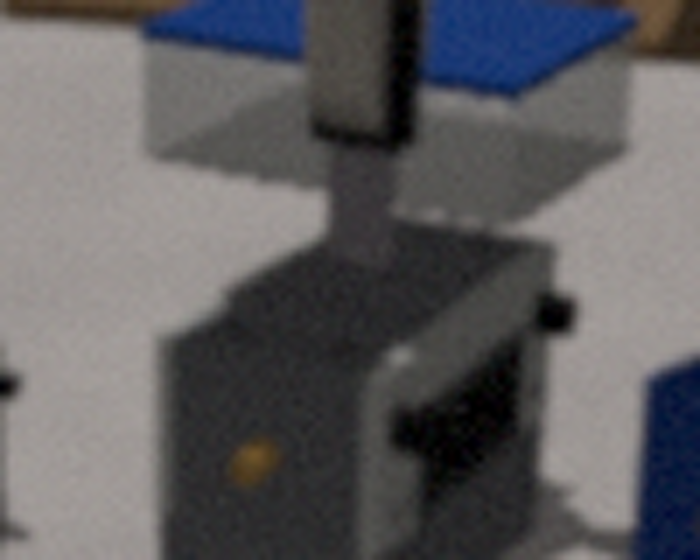

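```bash
python3 -m handwheel '[[[0.2,0,0,0],[0.2,0,0,0],[0.2,0,0,0],[0.2,0,0,0],[0,0,0,0],[0,0,0,0]]]';python3 -m handwheel '[[[0.2,0,0,0],[0.1,0,0,0],[0,0,0,0],[0,0,0,0]]]'
```

```text
time: 11.17
tool_pos: [544.8, -187.2, 160.5]
tcp_rot: [0.077, 1.571, 2.964]
contact_force: [-0.6, 0.7, -0.7]
grip_width: 16.0
time: 11.5
tool_pos: [544.9, -187.3, 157.6]
tcp_rot: [0.407, 1.571, -2.989]
contact_force: [0.4, 0.4, -1.9]
grip_width: 15.7
```

```bash
python3 -m handwheel '[[[0.2,0,0,0],[0.1,0,0,0],[0,0,0,0],[0,0,0,0]]]';python3 -m handwheel '[[[0.2,0,0,0],[0.1,0,0,0],[0,0,0,0],[0,0,0,0]]]'
```

```text
time: 11.83
tool_pos: [544.8, -187.3, 154.6]
tcp_rot: [0.183, 1.571, 3.07]
contact_force: [0.1, -0.1, -1.7]
grip_width: 15.9
time: 12.17
tool_pos: [544.9, -187.2, 151.6]
tcp_rot: [0.091, 1.571, 2.978]
contact_force: [0.6, -0.3, -1.1]
grip_width: 15.6
```

```bash
python3 -m handwheel '[[[0.2,0,0,0],[0.1,0,0,0],[0,0,0,0],[0,0,0,0]]]';python3 -m handwheel '[[[0.2,0,0,0],[0.1,0,0,0],[0,0,0,0],[0,0,0,0]]]'
```

```text
time: 12.5
tool_pos: [544.8, -187.2, 148.6]
tcp_rot: [0.062, 1.571, 2.95]
contact_force: [0.9, -1.1, -1.5]
grip_width: 15.8
time: 12.83
tool_pos: [544.8, -187.2, 145.6]
tcp_rot: [0.084, 1.571, 2.971]
contact_force: [-0.5, -0.6, -2.0]
grip_width: 15.7
```

```bash
python3 -m handwheel '[[[0.2,0,0,0],[0.1,0,0,0],[0,0,0,0],[0,0,0,0]]]';python3 -m handwheel '[[[0.2,0,0,0],[0.1,0,0,0],[0,0,0,0],[0,0,0,0]]]'
```

```text
time: 13.17
tool_pos: [544.8, -187.2, 142.6]
tcp_rot: [0.321, 1.571, -3.075]
contact_force: [0.9, -0.4, -0.7]
grip_width: 15.8
time: 13.5
tool_pos: [544.8, -187.2, 139.6]
tcp_rot: [0.223, 1.571, 3.11]
contact_force: [-0.5, -0.5, -2.2]
grip_width: 15.7
```

The blade is about 21 mm down the centre gap with no jam, so gap_b is taking it. I'll continue gently.

```bash
python3 -m handwheel '[[[0.2,0,0,0],[0.2,0,0,0],[0.1,0,0,0],[0,0,0,0],[0,0,0,0]]]';python3 -m handwheel '[[[0.2,0,0,0],[0.2,0,0,0],[0.1,0,0,0],[0,0,0,0],[0,0,0,0]]]'
```

```text
time: 13.92
tool_pos: [544.9, -187.2, 134.6]
tcp_rot: [0.165, 1.571, 3.053]
contact_force: [-0.2, -0.8, -1.5]
grip_width: 15.9
time: 14.33
tool_pos: [544.9, -187.2, 129.6]
tcp_rot: [0.017, 1.571, 2.904]
contact_force: [-0.4, -0.1, -1.7]
grip_width: 15.9
```

```bash
python3 -m handwheel '[[[0.2,0,0,0],[0.2,0,0,0],[0.1,0,0,0],[0,0,0,0],[0,0,0,0]]]'; python3 -m handwheel '[[[0.1,0,0,0],[0.1,0,0,0],[0,0,0,0],[0,0,0,0],[0,0,0,0]]]'
```

```text
time: 14.75
tool_pos: [544.8, -187.2, 124.6]
tcp_rot: [0.038, 1.571, 2.925]
contact_force: [-0.4, 0.5, -1.8]
grip_width: 15.8
time: 15.17
tool_pos: [544.9, -187.3, 122.7]
tcp_rot: [1.89, 1.571, -1.505]
contact_force: [-0.2, 0.9, -0.9]
grip_width: 15.8
```

```bash
python3 -m handwheel '[[[0.1,0,0,0],[0.1,0,0,0],[0,0,0,0],[0,0,0,0]]]'; python3 -m handwheel '[[[0.1,0,0,0],[0,0,0,0],[0,0,0,0]]]'; python3 -m handwheel '[[[0.05,0,0,0],[0,0,0,0],[0,0,0,0]]]'
```

```text
time: 15.5
tool_pos: [544.8, -187.2, 120.6]
tcp_rot: [0.152, 1.571, 3.039]
contact_force: [-0.2, 0.6, -1.5]
grip_width: 15.8
time: 15.75
tool_pos: [544.9, -187.2, 119.7]
tcp_rot: [1.156, 1.571, -2.24]
contact_force: [0.2, 0.1, -2.0]
grip_width: 16.0
time: 16.0
tool_pos: [544.9, -187.2, 119.2]
tcp_rot: [1.029, 1.571, -2.367]
contact_force: [0.5, 0.8, -1.2]
grip_width: 16.0
```

```bash
python3 -m handwheel '[[[0.05,0,0,0],[0,0,0,0],[0,0,0,0]]]'; python3 -m handwheel '[[[0.04,0,0,0],[0,0,0,0],[0,0,0,0]]]'
```

```text
time: 16.25
tool_pos: [544.9, -187.3, 118.7]
tcp_rot: [2.377, 1.571, -1.019]
contact_force: [0.3, 0.6, -0.5]
grip_width: 15.6
time: 16.5
tool_pos: [544.9, -187.3, 118.7]
tcp_rot: [2.729, 1.57, -0.667]
contact_force: [-1.7, 1.5, 2.7]
grip_width: 16.1
```

The shoulder met the housing at TCP z 118.7, as predicted (66.7 + 52). I'll release it slowly.

```bash
python3 -m handwheel '[[[0,0,0,0],[0,0,0,0],[0,0,0,0],[0,0,0,0]]]' 0.25; python3 -m handwheel '[[[0,0,0,0],[0,0,0,0],[0,0,0,0],[0,0,0,0]]]' 0.5; python3 -m handwheel '[[[-0.5,0,0,0],[-1,0,0,0],[-2,0,0,0],[-2,0,0,0],[-3,0,0,0],[-3,0,0,0],[-3,0,0,0],[-3,0,0,0]]]' ;python3 -m handwheel '[[[0,-3,0,0],[0,-3,0,0],[0,-3,0,0],[0,-3,0,0],[0,-3,0,0],[0,-3,0,0],[0,0,0,0],[0,0,0,0]]]'
python3 - <<'E'
from h import *
for n in("side","top"):
    p,d,P=cloud(n)
    if n=="top":
        sub=np.zeros((480,640),bool); sub[215:290,420:530]=1; m=sub&(P[...,2]>138)&(P[...,2]<200)
        if m.sum()>3: print(rect(P,m))
    q=topix(n,[[544,-187,110]])[0]; 
    u,v=int(q[0]),int(q[1]); cv2.imwrite(f"pics/{n}5c.png",cv2.resize(p[max(v-50,0):v+50,u-60:u+60,::-1],None,fx=5,fy=5,interpolation=2))
go((544,-187,200),-104)
E
```

```text
time: 16.83
tool_pos: [544.9, -187.3, 118.2]
tcp_rot: [1.013, 1.571, -2.383]
contact_force: [0.5, 0.2, 0.5]
grip_width: 22.8
time: 17.17
tool_pos: [544.9, -187.3, 118.3]
tcp_rot: [1.719, 1.571, -1.677]
contact_force: [0.1, -1.1, -0.1]
grip_width: 44.2
time: 17.83
tool_pos: [544.7, -187.1, 296.0]
tcp_rot: [2.883, 1.569, -0.513]
contact_force: [0.4, 0.0, -0.9]
grip_width: 45.3
time: 18.5
tool_pos: [590.3, -11.6, 294.2]
tcp_rot: [2.981, 1.57, -0.412]
contact_force: [-0.1, -0.4, -1.0]
grip_width: 46.1
(((546.6417846679688, -186.9772186279297), (17.220630645751953, 34.33525848388672), 76.01383209228516), np.float64(159.92456123153215), np.int64(215))
t 18.6 pos [590.  -13.6 293.9] yaw_y -104.57 shift cm [ 9.4  17.93  0.1 ] turn -0.01 F [-0.  -1.6 -0.2] w 45.8
[[-0.252 -0.968]
 [-0.968  0.252]]
```

View pics/side5c.png

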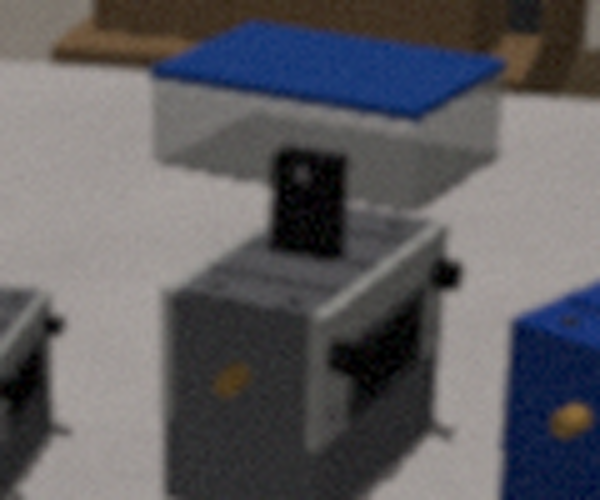

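View pics/top5c.png

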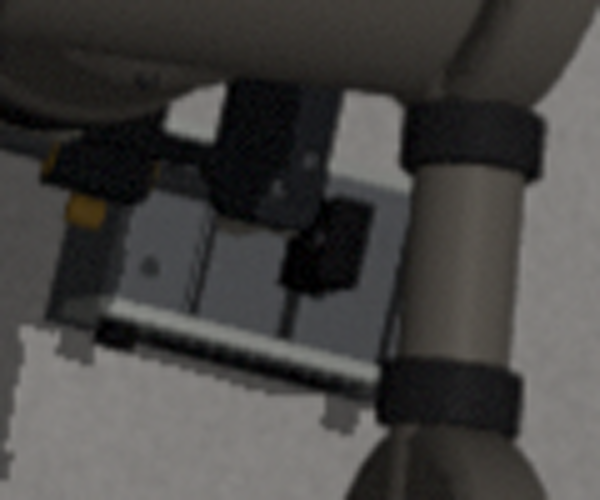

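The side crop shows the gauge upright with its shoulder on the housing top, at about (308,200). The top crop shows it over the centre gap at (325,245). Depth puts the handle's top at z = 160, as it should be when fully home (110 + 50). I'll hand in now.

```bash
python3 -c "
from plant import bot
print(bot.close_job())"
```

```text
the job is handed in; nothing more can be done
None
```

The gauge is standing fully home in the centre gap (gap_b) of the larger grey housing, let go, and the job is handed in. I lifted it from its stand by the handle and tried gap_b first. It took the blade all the way down, so I did not test gap_a or gap_c.

- **Depth:** There was no jam on the way down. The shoulder touched at TCP z 118.7 mm, as predicted. After release the handle's top measured z ≈ 160 mm, which is 50 mm above the housing.
- **Forces:** The readings during insertion stayed under about 3 N.
- **Final pictures:** The gauge stands upright over the centre gap with the gripper clear, at about 18.6 s of the 58 s allowed.
- **Disagreements:** Early on, the side-camera fit of the handle differed from the top camera by about 4 mm in y. I relied on the top view, and closing the fingers in small steps confirmed it. The network's gap_b points were also off, so I used the depth outline and image lines instead.
- **Not checked:** I did not measure the jar, fitting and screwdriver again at the end. Nothing in the moves came near them.

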